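# Load the filter cassette and post back the packing plates

### The arm

A 7-joint arm with a two-finger parallel gripper is mounted at the origin on a cart in front of the work surface, level with it; the furniture and walls round the work are solid. World frame = base frame: x ahead of the robot, y to its left, z up, the work surface at z = 0. Lengths are in mm, angles in rad, forces in N, time in s.
With the tool pointing down it reaches from about 350 to 900 mm from the base axis. Payload 7.2 kg.
Tool frame: the origin (TCP) lies midway between the tips of the shut fingers; the grasp point (between the pads) lies 19 mm behind it; z points along the fingers, y is the line along which they close (so a half turn about z gives the same grasp; the last joint's range is limited). The gripper opens to 88 mm and grips with 3 to 60 N. Pads are 20 mm wide; open, the fingers measure 115 mm over their backs; the gripper's body (75 mm by 178 mm) begins 61 mm behind the grasp point.
Start: joints at [1.118, 0.411, -0.013, 1.596, 0.006, 1.134, -0.082], TCP at [234.598, -579.305, 189.153] pointing down, gripper open.
Joint ranges: [-2.95, 2.95], [-0.29, 1.99], [-1.47, 1.44], [0.14, 2.54], [-1.03, 4.17], [0.13, 1.85], [-2.86, 2.86]. Speed limits (rad/s): [2.39, 2.39, 3.01, 3.01, 3.14, 3.14, 3.14].

### API

Orientations are given as a 3x3 rotation matrix whose columns are the frame's x, y, z axes.
In Python, from station import arm gives the robot as it stands. The module is installed in compiled form; this text tells all that it offers. Calls block until the motion is done:
- arm.reach(position, orientation): joint-space move of the TCP to a pose.
- arm.movel(position, ori=None, max_speed=150, max_force=None): straight line of the TCP; ori=None keeps the orientation; max_speed is the mean speed in mm/s. With max_force (N) it stops when the force on the tool has changed by that much, and returns True; else False.
- arm.goto_joints(angles): joint-space move.
- arm.grip(opening, f_grip=None): finger opening in mm; f_grip is the grip in N (None keeps the last); returns when the fingers have stopped.
- arm.wait(seconds).
- arm.inverse_kinematics(position, orientation): joint angles nearest the present ones, or None.
- arm.sense(): the state.
- arm.snapshot(name): name is "side" or "top" or "wrist"; returns the picture (480x640x3 uint8, blue, green, red); there is no depth.
- arm.camera_params(name): a dict with "K" (3x3 intrinsics, pixels), "world_from_camera" (4x4, takes a point from camera to world coordinates). Camera axes: x right, y up, looking along -z (the intrinsics and any distortion apply to the point x, -y, -z); pixel columns grow to the right and rows downward; lengths in mm; the calibration is good to about 2 mm. A picture is of the moment at which its call begins: read the wrist's pose just before it. camera_params takes no time and is no camera call; for the wrist camera it gives the pose at the moment of the call.
A pose or a line that the arm cannot do raises arm.MotionError and nothing moves.
- arm.sign_off(): hands the job in; it is judged then, once.
Trained networks look in the newest picture that a camera, given by its name, has taken for a name from the list of things; names that differ only in an ending like _2 or _b are one class to them, and where a whole thing is asked for, a point or a joint stands for the part that bears it (a point fixed in the world has none). Each returns a list of dicts, best first, with "p" (0 to 1); they miss things now and then, are a little off and sometimes report something else, mostly with a low value. They report only what shows in the picture. A call takes as long as a camera call. They do not tell look-alikes from the thing itself.
- arm.recognise(camera, label): "point" ([x, y, z] in mm, in the coordinates of the camera as it stood for that picture, good to about 4 mm: the middle of the surface that is visible of it).
The state is a dict: "time_s": time; "joint_positions": joint angles; "joint_velocities": joint speeds; "tau": joint torques, N m; "eef_pos": TCP position; "orientation": TCP orientation; "contact_force": force on the tool from outside, world axes, zero at the start; "moment": the same for the moment, N m; "grip_width": finger opening in mm; "finger_force": force on a finger pad.
Only numpy, scipy, OpenCV 4.12 (cv2) and the standard library are available. Lean on these libraries where they do the work, as an engineer would, in place of code of your own. Each camera call takes 0.05 s, during which the arm holds its last target. There are 200 camera calls.

### The job

Slide every round filter disc into the cassette, tab outward and pushed fully home against the back stop, one to a slot: thin discs in the low slots, thick discs in the tall ones. Push every square packing plate through the sprung flap into the returns box, so that the flap is shut again behind it, and leave the beaker standing.

Things in the scene. Friction and masses are not known exactly. Their poses are not given: they have to be found in the camera images.
- thin_a: Thin round filter disc, steel frame round a grey filter face, 8 mm thick, 68 mm across, flat on the worktop; flat tab of the same thickness, 26 mm wide, its end 66 mm from the disc's centre (whole length 100 mm): grip the tab across its 26 mm from above, about 48 mm from the centre. About 60 g. Origin: centre of the round part's underside; z up, tab along -x. May be absent.
- thin_b: Thin round filter disc, steel frame round a grey filter face, 8 mm thick, 68 mm across, flat on the worktop; flat tab of the same thickness, 26 mm wide, its end 66 mm from the disc's centre (whole length 100 mm): grip the tab across its 26 mm from above, about 48 mm from the centre. About 60 g. Origin: centre of the round part's underside; z up, tab along -x. May be absent.
- thick_a: Thick round filter disc, steel frame round a grey filter face, 16 mm thick, 68 mm across, flat on the worktop; flat tab of the same thickness, 26 mm wide, its end 66 mm from the disc's centre (whole length 100 mm): grip the tab across its 26 mm from above, about 48 mm from the centre. About 100 g. Origin: centre of the round part's underside; z up, tab along -x. May be absent.
- thick_b: Thick round filter disc, steel frame round a grey filter face, 16 mm thick, 68 mm across, flat on the worktop; flat tab of the same thickness, 26 mm wide, its end 66 mm from the disc's centre (whole length 100 mm): grip the tab across its 26 mm from above, about 48 mm from the centre. About 100 g. Origin: centre of the round part's underside; z up, tab along -x. May be absent.
- plate_a: Square packing plate, grey plastic, 64 x 64 mm and 8 mm thick, lying flat on the worktop, with the same flat tab as the discs (26 mm wide, end 66 mm from the plate's centre, whole length 98 mm); about 80 g. Origin: centre of the underside of the square; the tab points along its -x.
- plate_b: Square packing plate, grey plastic, 64 x 64 mm and 8 mm thick, lying flat on the worktop, with the same flat tab as the discs (26 mm wide, end 66 mm from the plate's centre, whole length 98 mm); about 80 g. Origin: centre of the underside of the square; the tab points along its -x.
- cassette: Fixed aluminium cassette, four horizontal slots one above the other, open to its front (-x, roughly towards the robot). 84 mm wide, 97 mm from mouth to back stop, 114 mm high; its foot (112 mm wide, 8 mm high) reaches 6 mm before the mouth. Inside 72 mm wide, flared to 83 mm over the first 12 mm; shelves 4 mm thick, flush with the mouth. Origin: centre of underside, 52 mm behind the mouth; z up.
- slot_1_tall (a point): Slot of the cassette, 21 mm clear height (a tall slot), floor 30 mm above the worktop. The point is on the slot's floor, where the origin of a disc lies once it is pushed home, tab outward. x points into the slot: the mouth is 63 mm in front (-x), the back stop 34 mm behind (+x). A disc that is home shows 3 mm of tab outside the mouth.
- slot_2_low (a point): Slot of the cassette, 13 mm clear height (a low slot), floor 55 mm above the worktop. The point is on the slot's floor, where the origin of a disc lies once it is pushed home, tab outward. x points into the slot: the mouth is 63 mm in front (-x), the back stop 34 mm behind (+x). A disc that is home shows 3 mm of tab outside the mouth.
- slot_3_tall (a point): Slot of the cassette, 21 mm clear height (a tall slot), floor 72 mm above the worktop. The point is on the slot's floor, where the origin of a disc lies once it is pushed home, tab outward. x points into the slot: the mouth is 63 mm in front (-x), the back stop 34 mm behind (+x). A disc that is home shows 3 mm of tab outside the mouth.
- slot_4_low (a point): Slot of the cassette, 13 mm clear height (a low slot), floor 97 mm above the worktop. The point is on the slot's floor, where the origin of a disc lies once it is pushed home, tab outward. x points into the slot: the mouth is 63 mm in front (-x), the back stop 34 mm behind (+x). A disc that is home shows 3 mm of tab outside the mouth.
- returns_box: Fixed grey sheet-metal box, closed on top, 140 mm deep (x), 112 mm wide, 173 mm high; the letter opening with the flap is in its front (-x, roughly towards the robot). Origin: centre of the underside, 70 mm behind the front face.
- sill (a point): Middle of the front edge of the sill (lower edge of the letter opening) in the box's front face, 115 mm above the worktop; x points straight into the box. Opening 84 mm wide, 36 mm high. The sill runs 32 mm in, level, of slick white plastic, then drops to the box floor: a plate pushed in until its tab end is at the front face tips over that edge and falls in.
- box_floor (a point): Centre of the inside floor of the returns box.
- flap (a joint): Sprung flap of the returns box, 80 mm wide and 34 mm high, hinged along its upper edge about 7 mm inside the front face: 0 hanging shut, up to 1.5 rad swung inward and up. A light spring (well under 1 N to push) shuts it when nothing holds it.
- beaker: Loose glass beaker standing on the worktop between the two stations, 45 mm across, 58 mm high. Origin: centre of its underside; z up. Only to be left standing.
Mind the look-alikes: they are no part of the job. Leave any blue look-alike of the plate_b alone.

How it is judged:
By the outcome, as a careful person would: the job done as asked, in the order asked, and still so for the second after the job is handed in, with the robot touching nothing.
Of thin_a, thin_b, thick_a, thick_b only 3 to 4 are there at a start; the rules pass over those that are not, and their reading is None.
At some moment in a run one of thin_a, thin_b, thick_a, thick_b, plate_a, plate_b may be knocked a few centimetres aside while the robot is not near it.
Once in a run the grip may slacken for a moment while it holds something.
It also fails if it takes over 210 s, if anything falls off the work surface, if the arm or the gripper's body presses on something with over 40 N, if the wrist force passes 120 N, or if a joint passes its speed limit or range.

## Working session

There is one attempt and no reset: what is moved stays moved. The work goes in short steps, each a Python script; the robot and the scene stay as the last script left them, time stands still between calls to the robot, and variables do not carry over. Pictures are saved under pics/ and viewed, at most 14 in all, crops included, and the job is handed in when it is done.

```bash
ls; mkdir -p pics; cat > h.py <<'E'
import numpy as np, cv2
from station import arm
def w(cam,p,T=None):
    T=np.array(arm.camera_params(cam)["world_from_camera"]) if T is None else T
    return (T@np.r_[p,1])[:3]
def pix(cam,uv,z,T=None,K=None):
    P=arm.camera_params(cam); T=np.array(P["world_from_camera"]) if T is None else T; K=np.array(P["K"])
    d=np.linalg.inv(K)@np.array([uv[0],uv[1],1.]); d=T[:3,:3]@np.array([d[0],-d[1],-d[2]])
    o=T[:3,3]; return o+d*(z-o[2])/d[2]
def proj(cam,X):
    P=arm.camera_params(cam); T=np.linalg.inv(np.array(P["world_from_camera"])); K=np.array(P["K"])
    c=(T@np.r_[X,1])[:3]; c=np.array([c[0],-c[1],-c[2]]); q=K@c; return q[:2]/q[2]
def save(cam,name):
    im=arm.snapshot(cam); cv2.imwrite(f"pics/{name}.png",im); return im
E
python3 - <<'E'
from h import *
for c in ("top","side"):
    save(c,c+"0"); P=arm.camera_params(c); print({k:np.round(v,3).tolist() for k,v in P.items()})
    for l in ("thin_a","thick_a","plate_a","cassette","returns_box","beaker","flap"):
        print(c,l,[(round(r["p"],2),w(c,r["point"]).round().tolist(),proj(c,w(c,r["point"])).round().tolist()) for r in arm.recognise(c,l)])
s=arm.sense();print(s["time_s"],s["orientation"])
E
```

```text
pics
{'K': [[598.555, 0.0, 332.933], [0.0, 598.555, 236.228], [0.0, 0.0, 1.0]], 'world_from_camera': [[-0.111, 0.954, -0.277, 86.69], [-0.994, -0.108, 0.028, -168.53], [-0.003, 0.278, 0.961, 1730.603], [0.0, 0.0, 0.0, 1.0]]}
top thin_a [(0.96, [480.0, 236.0, 10.0], [182.0, 287.0]), (0.58, [473.0, -240.0, 7.0], [344.0, 271.0])]
top thick_a [(0.62, [564.0, -398.0, 117.0], [397.0, 225.0]), (0.58, [477.0, 133.0, 17.0], [217.0, 283.0]), (0.51, [483.0, 46.0, 7.0], [247.0, 279.0])]
top plate_a [(0.97, [482.0, -142.0, 6.0], [311.0, 272.0]), (0.94, [422.0, -641.0, 8.0], [482.0, 273.0]), (0.75, [482.0, 44.0, 5.0], [248.0, 279.0])]
top cassette [(0.6, [566.0, -395.0, 119.0], [396.0, 224.0])]
top returns_box [(0.65, [628.0, 192.0, 174.0], [182.0, 220.0]), (0.37, [565.0, -395.0, 117.0], [396.0, 225.0])]
top beaker [(0.75, [618.0, 48.0, 25.0], [242.0, 233.0])]
top flap [(0.64, [626.0, 189.0, 176.0], [182.0, 220.0])]
{'K': [[464.317, 0.0, 313.076], [0.0, 464.317, 238.339], [0.0, 0.0, 1.0]], 'world_from_camera': [[-0.598, 0.355, -0.719, -358.927], [-0.802, -0.273, 0.532, 446.296], [-0.007, 0.894, 0.448, 682.325], [0.0, 0.0, 0.0, 1.0]]}
side thin_a [(0.58, [467.0, -235.0, 10.0], [334.0, 284.0])]
side thick_a [(0.64, [473.0, 133.0, 16.0], [208.0, 332.0]), (0.37, [469.0, 236.0, 11.0], [165.0, 353.0])]
side plate_a [(0.87, [472.0, -143.0, 8.0], [306.0, 295.0]), (0.77, [470.0, 44.0, 9.0], [243.0, 321.0])]
side cassette [(0.93, [552.0, -369.0, 72.0], [352.0, 238.0])]
side returns_box [(0.59, [583.0, 214.0, 120.0], [148.0, 285.0])]
side beaker [(0.68, [594.0, 47.0, 47.0], [217.0, 286.0]), (0.16, [554.0, -375.0, 75.0], [353.0, 236.0])]
side flap [(0.85, [585.0, 207.0, 139.0], [150.0, 276.0])]
0.8 [[ 9.26863704e-01  3.75398017e-01  5.53640347e-05]
 [ 3.75398020e-01 -9.26863702e-01 -6.21396666e-05]
 [ 2.79878066e-05  7.83785506e-05 -9.99999997e-01]]
```

```bash
python3 - <<'E'
import cv2
a=cv2.imread("pics/top0.png")[190:320,140:520]; cv2.imwrite("pics/top0c.png",cv2.resize(a,(800,274),interpolation=2))
a=cv2.imread("pics/side0.png")[190:420,100:440]; cv2.imwrite("pics/side0c.png",cv2.resize(a,(800,541),interpolation=2))
E
```

```text
(no output)
```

View pics/top0c.png

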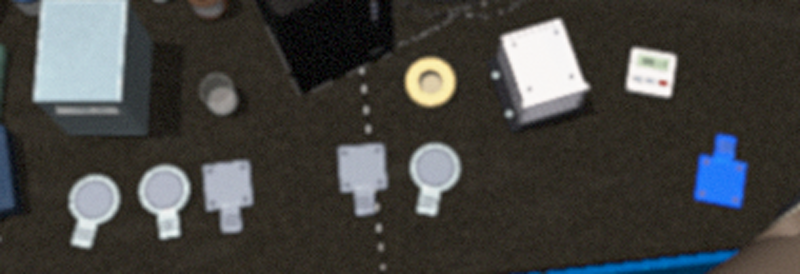

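View pics/side0c.png

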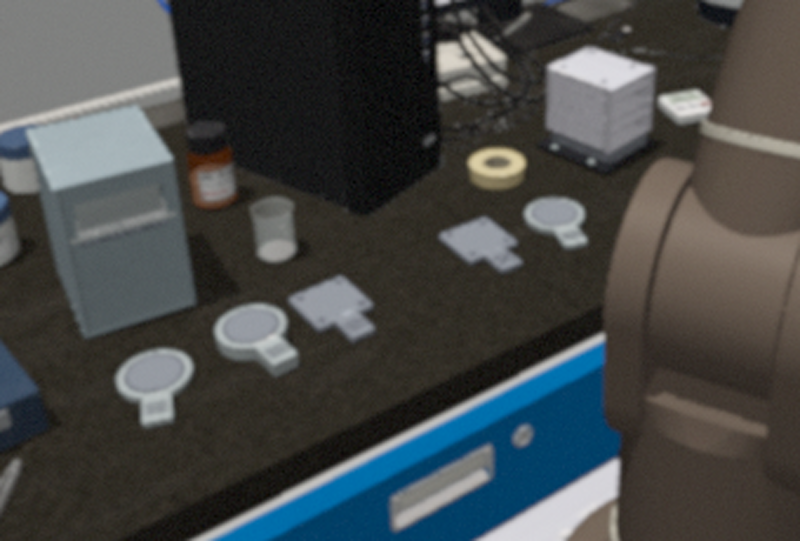

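```bash
cat >> h.py <<'E'
def R(yaw,tilt=0,flip=0):
    "tool down, tool x along heading yaw (or opposite); tilt>0 leans fingers toward heading"
    c,s=np.cos(yaw),np.sin(yaw); f=-1 if flip else 1
    h=np.array([c,s,0]); l=np.array([-s,c,0])
    z=np.array([0,0,-1])*np.cos(tilt)+h*np.sin(tilt); y=-l*f
    return np.c_[np.cross(y,z),y,z]
E
python3 - <<'E'
from h import *
s=arm.sense(); Rt=np.array(s["orientation"]); T=np.array(arm.camera_params("wrist")["world_from_camera"])
print("cam in tool",(Rt.T@(T[:3,3]-s["eef_pos"])).round(1),(Rt.T@T[:3,:3]).round(3).tolist())
for p in [(430,-240,5),(430,-240,300),(430,133,5),(430,236,5),(430,236,300),(400,-395,300),(450,-395,100),(520,-395,60),(540,190,120),(450,190,200)]:
    for f in (0,1):
        q=arm.inverse_kinematics(list(p),R(0,0,f)); print(p,f,None if q is None else np.round(q,2))
p=[400,-230,330]
arm.reach(p,R(0,0,0)); save("wrist","w1"); print(arm.sense()["time_s"],proj("wrist",[473,-240,0]))
for l in ("thin_a","thick_a","plate_a","cassette"):
    print(l,[(round(r["p"],2),w("wrist",r["point"]).round().tolist(),proj("wrist",w("wrist",r["point"])).round().tolist()) for r in arm.recognise("wrist",l)])
E
```

```text
cam in tool [  84.4    0.  -195.6] [[-0.001, 0.952, 0.306], [1.0, 0.0, 0.001], [0.001, 0.306, -0.952]]
(430, -240, 5) 0 [ 0.5   0.45 -0.12  2.08  0.08  0.62 -1.24]
(430, -240, 5) 1 [ 0.89  0.52 -0.61  2.05  0.45  0.71  1.56]
(430, -240, 300) 0 [ 0.56  0.11 -0.17  1.73  0.02  1.3  -1.18]
(430, -240, 300) 1 [ 0.97  0.15 -0.63  1.71  0.09  1.31  1.89]
(430, 133, 5) 0 [ 0.04  0.45 -0.55  2.15  0.39  0.64 -2.35]
(430, 133, 5) 1 [ 0.37  0.6  -0.99  2.13  0.72  0.79  0.49]
(430, 236, 5) 0 [-0.05  0.54 -0.7   2.05  0.52  0.73 -2.65]
(430, 236, 5) 1 [ 0.15  0.67 -1.    2.04  0.76  0.86  0.29]
(430, 236, 300) 0 [ 0.45  0.33 -1.31  1.69  0.33  1.37 -2.48]
(430, 236, 300) 1 [ 0.14  0.18 -0.84  1.7   0.14  1.32  0.84]
(400, -395, 300) 0 [ 0.71  0.23 -0.02  1.59  0.01  1.32 -0.88]
(400, -395, 300) 1 [ 1.17  0.29 -0.61  1.56  0.17  1.35  2.11]
(450, -395, 100) 0 [ 0.66  0.46 -0.03  1.76  0.02  0.93 -0.95]
(450, -395, 100) 1 [ 1.1   0.54 -0.63  1.73  0.37  1.    1.9 ]
(520, -395, 60) 0 [ 0.6   0.58 -0.03  1.65  0.02  0.91 -1.01]
(520, -395, 60) 1 [ 0.99  0.67 -0.62  1.62  0.44  1.    1.8 ]
(540, 190, 120) 0 [ 0.12  0.5  -0.73  1.77  0.38  1.02 -2.32]
(540, 190, 120) 1 [ 0.33  0.63 -1.07  1.76  0.61  1.13  0.63]
(450, 190, 200) 0 [ 0.32  0.31 -0.98  1.86  0.28  1.12 -2.34]
(450, 190, 200) 1 [ 0.42  0.36 -1.13  1.85  0.36  1.15  0.73]
2.375 [324.67947579 117.52520949]
thin_a [(0.72, [471.0, -239.0, 11.0], [324.0, 120.0])]
thick_a [(0.72, [472.0, 119.0, 16.0], [23.0, 120.0])]
plate_a [(0.91, [477.0, 43.0, 12.0], [89.0, 115.0]), (0.74, [413.0, -623.0, 10.0], [632.0, 167.0]), (0.61, [482.0, -146.0, 8.0], [247.0, 110.0]), (0.21, [470.0, 119.0, 18.0], [23.0, 122.0])]
cassette [(0.69, [551.0, -382.0, 114.0], [485.0, 30.0]), (0.54, [472.0, 121.0, 18.0], [21.0, 119.0])]
```

View pics/w1.png

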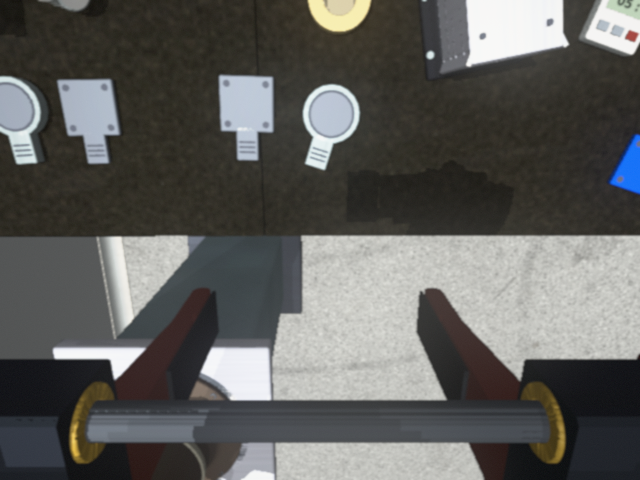

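```bash
cat >> h.py <<'E'
def blob(cam,im,X,ztop,thr=110):
    "contour (world pts on plane ztop) of the bright blob nearest X"
    m=cv2.GaussianBlur(im,(3,3),0).min(2)>thr
    cs,_=cv2.findContours(m.astype(np.uint8),cv2.RETR_EXTERNAL,cv2.CHAIN_APPROX_NONE)
    u=proj(cam,X); cs=[c for c in cs if cv2.contourArea(c)>600]
    c=max(cs,key=lambda c:cv2.pointPolygonTest(c,tuple(map(float,u)),True))
    return np.array([pix(cam,p,ztop)[:2] for p in c[:,0].astype(float)])
def lookfrom(X,z,yaw=0):
    arm.reach([X[0]-84*np.cos(yaw),X[1]-84*np.sin(yaw),z],R(yaw)); arm.wait(.2)
def tabbed(P,square=False):
    "P: contour on top plane -> centre, heading (from tab to centre), length, width"
    P32=(P*10).astype(np.float32).reshape(-1,1,2); M=cv2.moments(P32)
    c=np.array([M["m10"],M["m01"]])/M["m00"]/10
    a=.5*np.arctan2(2*M["mu11"],M["mu20"]-M["mu02"]); h=np.array([np.cos(a),np.sin(a)])
    t=(P-c)@h
    if t.max()>-t.min(): h=-h; t=-t
    n=np.array([-h[1],h[0]]); wd=np.ptp((P-c)@n); end=t.min(); L=np.ptp(t)
    # centre: scale-symmetric estimate, tab end 66 from centre, total length 100/98
    mid=(t.max()+t.min())/2
    ctr=c+h*(mid+(17 if not square else 17)-0*L)
    return ctr,np.arctan2(h[1],h[0]),L,wd
E
python3 - <<'E'
from h import *
C0=np.array([564,-396,114.]); lookfrom(C0,220); im=save("wrist","wc")
r=cv2.minAreaRect(blob("wrist",im,C0,114,140).astype(np.float32)); print("cass",r)
D=np.array([473,-240,8.]); lookfrom(D,150); im=save("wrist","wd1")
print("thin right",tabbed(blob("wrist",im,D,8)))
print(arm.sense()["time_s"])
a=np.hstack([cv2.imread("pics/wc.png"),im]); cv2.imwrite("pics/two.png",cv2.resize(a[:300],(800,188),interpolation=3))
E
```

```text
cass ((580.3784790039062, -404.61907958984375), (103.81478118896484, 92.42364501953125), 10.86507797241211)
thin right (array([ 477.96430612, -247.37111506]), np.float64(-0.3070725936796576), np.float64(101.04964256658567), np.float64(69.02542054306676))
4.7333
```

View pics/two.png

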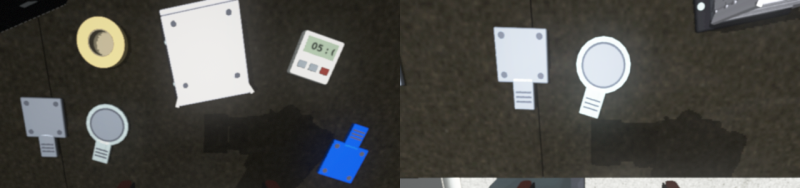

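```bash
cat >> h.py <<'E'
def lab(o,yaw,x,y,z): # local (mm) -> world
    c,s=np.cos(yaw),np.sin(yaw); return np.array([o[0]+c*x-s*y,o[1]+s*x+c*y,z])
CAS=np.array([580.4,-404.6]); CY=0.1896
E
python3 - <<'E'
from h import *
def draw(cam,im,f):
    big=cv2.resize(im,None,fx=f,fy=f,interpolation=2)
    def L(*a):
        cv2.polylines(big,[np.array([(proj(cam,p)+.5)*f for p in a],np.int32)],True,(0,0,255),1)
    L(*[lab(CAS,CY,x,y,114) for x,y in((-52,-42),(52,-42),(52,42),(-52,42))])
    for z in(30,51,55,68,72,93,97,110): L(*[lab(CAS,CY,-52,y,z) for y in(-42,42)])
    c,h=np.array([478,-247.4]),-.307
    L(*[lab(c,h,34*np.cos(t),34*np.sin(t),8) for t in np.linspace(0,6.2,40)]); L(*[lab(c,h,x,y,8) for x,y in((-34,-13),(-66,-13),(-66,13),(-34,13))])
    return big
top=draw("top",cv2.imread("pics/top0.png"),5)[190*5:310*5,320*5:440*5][:520,:380*0+600]
arm.reach([370,-395,200],R(CY)); arm.wait(.2); im=save("wrist","wc2")
a=draw("wrist",im,1.0)
side=draw("side",cv2.imread("pics/side0.png"),4)[195*4:300*4,320*4:390*4]
canvas=np.zeros((600,800,3),np.uint8)
b=top[:600,:480];canvas[:b.shape[0],:b.shape[1]]=b
b=side[:,:300];canvas[:b.shape[0],490:490+b.shape[1]]=b
cv2.imwrite("pics/ov.png",canvas); cv2.imwrite("pics/ovw.png",a[:300])
E
```

```text
(no output)
```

View pics/ov.png

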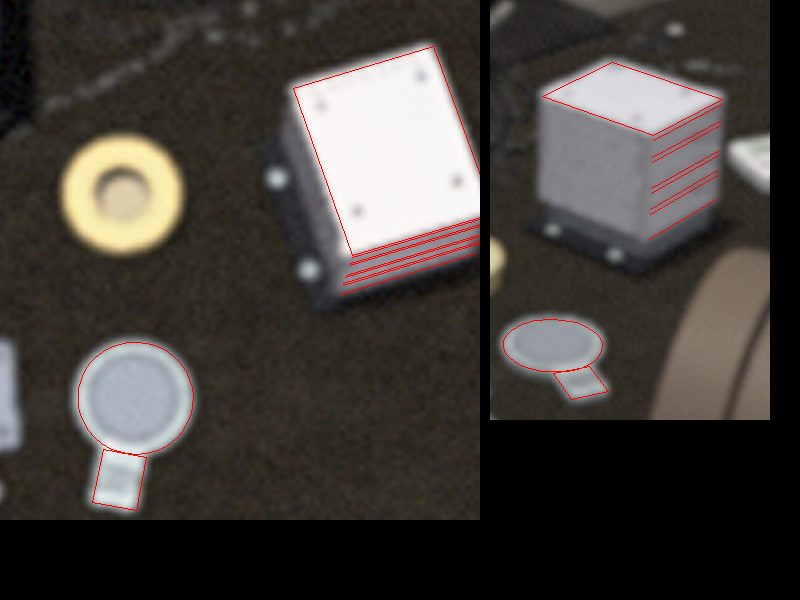

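View pics/ovw.png

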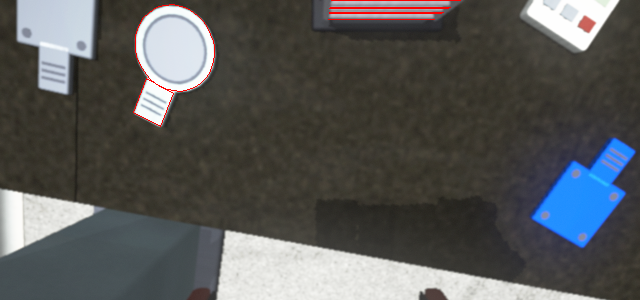

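```bash
cat >> h.py <<'E'
def T(): return round(arm.sense()["time_s"],1)
def look(X,t,square=False):
    X=np.array([*X[:2],t],float); lookfrom(X,150); im=save("wrist",f"look{T()}")
    r=tabbed(blob("wrist",im,X,t)); print("look",np.round(r[0],1),round(r[1],3),"L,w",round(r[2],1),round(r[3],1)); return r
def held():
    s=arm.sense(); print("grip",round(s["grip_width"],1),round(s["finger_force"],1),"t",round(s["time_s"],1)); return s["grip_width"]
def pick(c,h):
    g=lab(c,h,-48,0,0)[:2]
    arm.grip(56); arm.reach([*g,90],R(h)); hit=arm.movel([*g,2.5],max_speed=120,max_force=15)
    print("down hit",hit,np.round(arm.sense()["eef_pos"],1))
    arm.grip(15,45); held(); arm.movel([*g,150],max_speed=150); held()
def inhand(t,zb=2.5):
    "measure the held piece; expected centre 48 ahead of TCP"
    arm.wait(.2); s=arm.sense(); e=np.array(s["eef_pos"]); x=np.array(s["orientation"])[:,0]; X=e+48*x; X[2]=e[2]-zb+t
    im=save("wrist",f"held{T()}"); c,h,L,wd=tabbed(blob("wrist",im,X,X[2])); d=c-e[:2]
    print("in hand: ahead",round(d@x[:2],1),"left",round(d@np.array([-x[1],x[0]]),1),"dyaw",round(h-np.arctan2(x[1],x[0]),3),"L,w",round(L,1),round(wd,1)); held()
def insert(o,yaw,mouth,floor,clear,xin,zpush,f=12):
    "carry to the mouth, slide in until pads are just before the mouth"
    m=arm.movel
    m(lab(o,yaw,mouth-102,0,floor+clear+2.5),max_speed=120)
    hit=m(lab(o,yaw,mouth+xin,0,floor+clear+2.5),max_speed=60,max_force=f); e=arm.sense()
    print("in hit",hit,"left to go",round(np.linalg.norm(lab(o,yaw,mouth+xin,0,0)[:2]-e["eef_pos"][:2]),1),np.round(e["contact_force"],1)); held()
def push(o,yaw,mouth,floor,zpush,xend,f=12):
    m=arm.movel; p=np.array(arm.sense()["eef_pos"])
    arm.grip(40); back=p-70*np.array([np.cos(yaw),np.sin(yaw),0]); m(back,max_speed=120); arm.grip(0,20)
    m(lab(o,yaw,mouth-82,0,floor+zpush),max_speed=120)
    hit=m(lab(o,yaw,mouth+xend,0,floor+zpush),max_speed=40,max_force=f); e=arm.sense()
    print("push hit",hit,"finger front vs mouth",round((np.array(e["eef_pos"])[:2]-o)@np.array([np.cos(yaw),np.sin(yaw)])-mouth+10,1),np.round(e["contact_force"],1),T())
E
python3 - <<'E'
from h import *
c,h,*_=look([470,-245],8); pick(c,h)
arm.reach(lab(CAS,CY,-52-110,0,150),R(CY)); inhand(8)
E
```

```text
look [ 478.1 -247.4] -0.308 L,w 101.0 69.1
down hit False [ 432.8 -233.3    3.3]
grip 15.2 0.0 t 9.4
grip 14.9 0.0 t 10.6
in hand: ahead 113.5 left 15.3 dyaw 1.569 L,w 76.1 26.6
grip 15.0 0.0 t 11.6
```

```bash
python3 - <<'E'
from h import *
save("top","t2"); arm.reach([389,-240,180],R(0)); arm.wait(.2); im=save("wrist","wx")
print(arm.sense()["eef_pos"],arm.sense()["grip_width"])
cv2.imwrite("pics/wxc.png",im)
E
```

```text
[ 389.00907388 -240.99482856  179.59830689] 14.698021367464117
```

View pics/wxc.png

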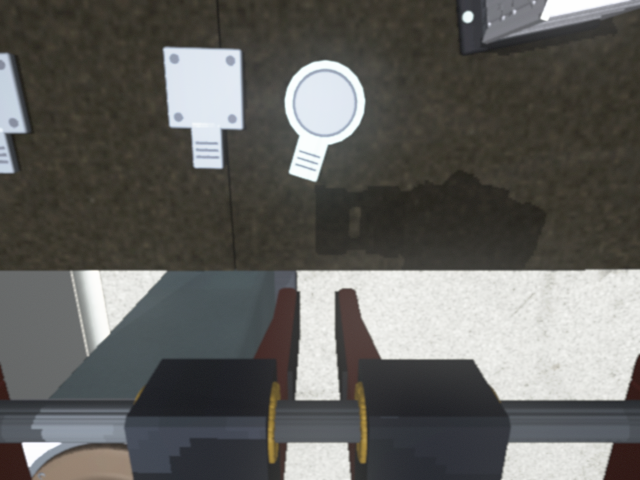

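```bash
python3 - <<'E'
from h import *
im=cv2.imread("pics/wx.png"); print(tabbed(blob("wrist",im,np.array([470,-245,8.]),8)))
c,h=np.array([478.1,-247.4]),-.308
arm.grip(56); g=lab(c,h,-48,0,0)[:2]; arm.reach([*g,60],R(h)); arm.movel([*g,3],max_speed=80); arm.wait(.3)
s=arm.sense(); print(np.round(s["eef_pos"],1),np.round(s["contact_force"],1)); im=save("wrist","wdown")
cv2.imwrite("pics/wdc.png",cv2.resize(im[200:480,140:500],(720,560)))
E
```

```text
(array([ 478.18463266, -247.39905159]), np.float64(-0.30893144341277984), np.float64(101.26892234791546), np.float64(69.20174308914281))
[ 432.6 -233.     3.3] [ 0.8  0.1 -0.2]
```

View pics/wdc.png

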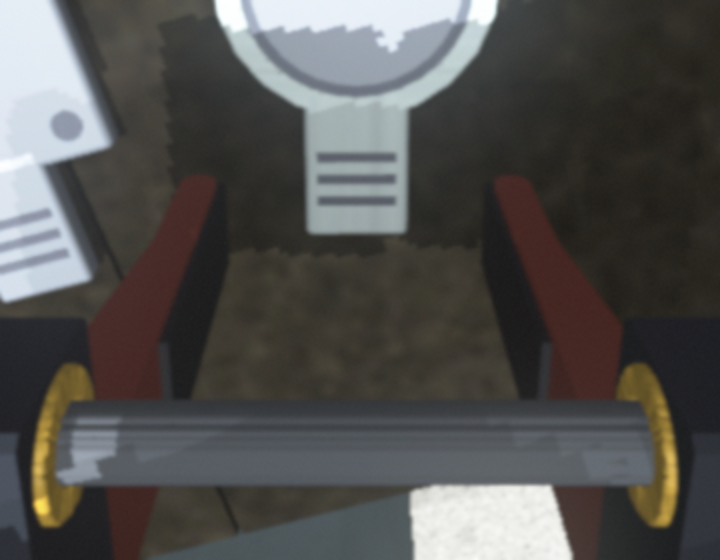

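```bash
python3 - <<'E'
from h import *
for o in (40,30,24,20):
    arm.grip(o,40); held()
s=arm.sense(); print(np.round(s["eef_pos"],1),np.round(s["contact_force"],1)); im=save("wrist","wdown2")
cv2.imwrite("pics/wdc2.png",cv2.resize(im[200:480,140:500],(720,560)))
E
```

```text
grip 40.2 0.0 t 15.8
grip 30.1 0.0 t 16.2
grip 23.8 0.0 t 16.5
grip 20.1 0.0 t 16.8
[ 432.3 -232.8    3. ] [ 0.4 -0.6 -0.2]
```

View pics/wdc2.png

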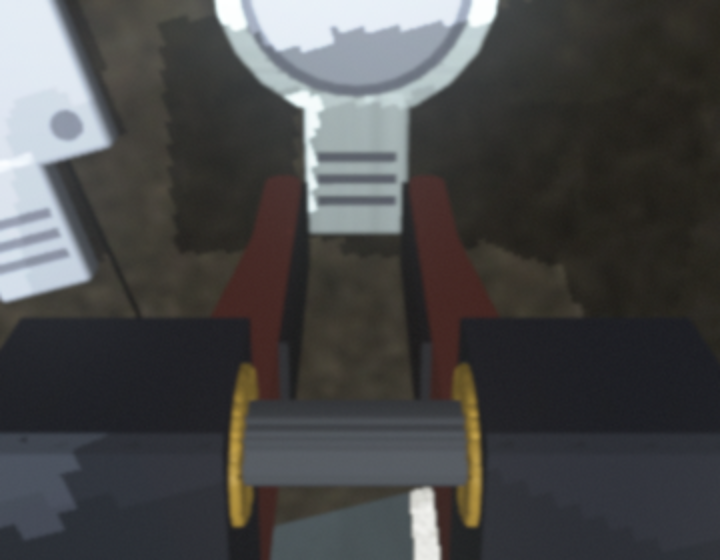

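```bash
python3 - <<'E'
from h import *
s=arm.sense(); e=np.array(s["eef_pos"]); Ro=np.array(s["orientation"])
P=arm.camera_params("wrist"); print(np.round(P["K"],1).tolist(), np.round(Ro.T@(np.array(P["world_from_camera"])[:3,3]-e),1))
for d in ([0,0,0],[10,0,0],[-10,0,0],[10,10,0],[10,-10,0],[10,10,-19],[10,-10,-19]): print(d,proj("wrist",e+Ro@np.array(d)).round(1))
c,h=np.array([478.2,-247.4]),-.309
for x,y in ((-66,-13),(-66,13),(-34,13)):
    print("tab",proj("wrist",lab(c,h,x,y,8)).round(1))
E
```

```text
[[411.0, 0.0, 317.0], [0.0, 411.0, 240.4], [0.0, 0.0, 1.0]] [ 8.450e+01  1.000e-01 -1.956e+02]
[0, 0, 0] [317.2 280.1]
[10, 0, 0] [317.2 262. ]
[-10, 0, 0] [317.2 297.8]
[10, 10, 0] [336.8 262. ]
[10, -10, 0] [297.5 262. ]
[10, 10, -19] [338.7 276.6]
[10, -10, -19] [295.6 276.6]
tab [342.1 315.9]
tab [291.9 315.8]
tab [290.7 257.8]
```

```bash
python3 - <<'E'
from h import *
p=np.array(arm.sense()["eef_pos"]); arm.grip(40); arm.movel(p+[0,0,80]); arm.grip(20)
arm.reach([440,-320,30],R(0)); 
hit=arm.movel([440,-320,-50],max_speed=25,max_force=5); s=arm.sense(); print(hit,np.round(s["eef_pos"],1),np.round(s["contact_force"],1))
arm.movel([440,-320,60]); arm.wait(.3); im=save("wrist","w60"); print(T())
E
```

```text
True [ 440.  -320.   -33.1] [-0.8  0.2  6.1]
22.5
```

```bash
python3 - <<'E'
from h import *
for o in (0,56):
    arm.grip(o); arm.movel([440,-320,-15]); 
    hit=arm.movel([440,-320,-50],max_speed=15,max_force=4); s=arm.sense(); print(o,round(s["grip_width"],1),hit,np.round(s["eef_pos"],1),np.round(s["contact_force"],1))
    arm.movel([440,-320,40])
print(T())
E
```

```text
0 0.2 True [ 440. -320.  -33.] [-0.4  0.7  7. ]
56 56.0 True [ 440.  -320.   -33.1] [-0.5  0.7  5.9]
29.0
```

```bash
sed -i 's/\[\*g,2.5\]/[*g,-30.5]/; s/\[\*g,150\]/[*g,120]/; s/\[\*g,90\]/[*g,20]/; s/zb=2.5)/zb=-30.5)/; s/floor+clear+2.5/floor+clear-30.5/g; s/floor+zpush)/floor+zpush-33)/g' h.py
python3 - <<'E'
from h import *
c,h,*_=look([470,-245],8); pick(c,h)
arm.reach(lab(CAS,CY,-52-110,0,120),R(CY)); inhand(8)
E
```

```text
look [ 478.2 -247.5] -0.308 L,w 101.0 69.1
down hit False [ 433.  -233.6  -29.4]
grip 25.4 45.0 t 31.8
grip 24.9 45.0 t 33.0
in hand: ahead 53.4 left 15.7 dyaw 1.337 L,w 67.1 70.3
grip 24.8 45.0 t 34.1
```

```bash
python3 - <<'E'
s=open('h.py').read()
s=s.replace("c,h,L,wd=tabbed(blob(\"wrist\",im,X,X[2])); d=c-e[:2]","c,h,L,wd=tabbed(blob(\"wrist\",im,X,X[2])); c=c-(17*np.array([np.cos(h),np.sin(h)]) if L<85 else 0); d=c-e[:2]")
open('h.py','w').write(s)
E
python3 - <<'E'
from h import *
inhand(8)
insert(CAS,CY,-52,97,2.5,-12.5,None)
save("side","s_in"); im=save("wrist","w_in")
a=cv2.resize(cv2.imread("pics/s_in.png")[195:300,300:420],(480,420),interpolation=2); b=cv2.resize(im[0:420,150:490],(320,395))
cv=np.zeros((420,800,3),np.uint8);cv[:,:480]=a;cv[:395,480:]=b;cv2.imwrite("pics/in1.png",cv)
E
```

```text
in hand: ahead 49.6 left -0.7 dyaw 1.328 L,w 67.1 71.5
grip 25.3 45.0 t 34.3
in hit False left to go 0.5 [-0.1  0.3 -0.9]
grip 25.2 45.0 t 36.5
```

View pics/in1.png

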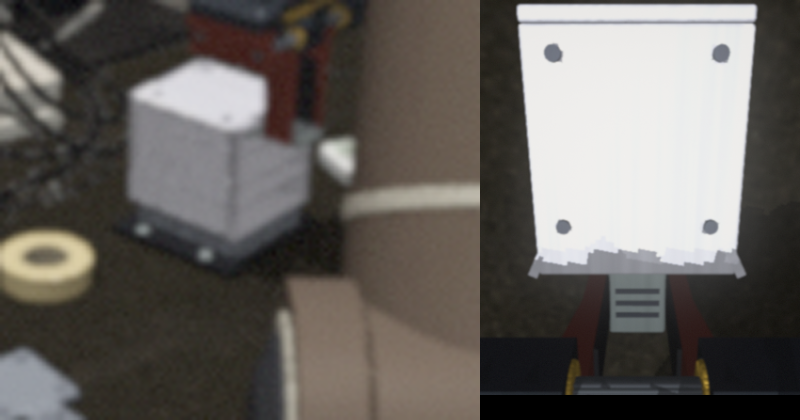

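```bash
python3 - <<'E'
from h import *
push(CAS,CY,-52,97,1.5,-11)
p=np.array(arm.sense()["eef_pos"]); arm.movel(p-40*np.array([np.cos(CY),np.sin(CY),0])); arm.movel(lab(CAS,CY,-52-100,0,140))
# next: second thin, far left
for X,t in(([478,241],8),([478,138],16)):
    look(X,t); print(T())
E
```

```text
push hit False finger front vs mouth -2.9 [-5.  1.  3.] 40.8
look [459.3 195.2] -0.318 L,w 100.0 69.4
44.6
look [468.8 152.7] -1.064 L,w 158.2 105.3
45.3
```

```bash
ls -t pics | head -3; python3 - <<'E'
import cv2,glob,os
f=max(glob.glob("pics/look*"),key=os.path.getmtime); cv2.imwrite("pics/v.png",cv2.imread(f)[:320])
E
```

```text
look45.3.png
look44.5.png
in1.png
```

View pics/v.png

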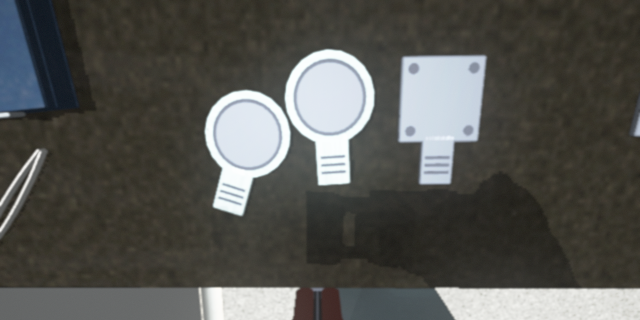

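```bash
sed -i 's/arm.grip(56)/arm.grip(46)/' h.py; python3 - <<'E'
from h import *
c,h,L,wd=look([459,195],8)
if L<104:
    pick(c,h); arm.reach(lab(CAS,CY,-52-110,0,120),R(CY)); inhand(8)
E
```

```text
look [459.1 195.1] -0.316 L,w 101.1 69.1
down hit False [414.1 210.2 -29.5]
grip 25.1 45.0 t 48.4
grip 25.5 45.0 t 49.6
in hand: ahead 49.6 left 1.7 dyaw 1.402 L,w 67.0 69.6
grip 25.3 44.2 t 52.1
```

```bash
python3 - <<'E'
from h import *
insert(CAS,CY,-52,55,2.5,-12.5,None)
e=np.array(arm.sense()["eef_pos"]); left=np.linalg.norm(lab(CAS,CY,-64.5,0,0)[:2]-e[:2])
if left<6:
    push(CAS,CY,-52,55,1.5,-11)
    p=np.array(arm.sense()["eef_pos"]); arm.movel(p-40*np.array([np.cos(CY),np.sin(CY),0])); arm.movel(lab(CAS,CY,-152,0,140))
    c,h,L,wd=look([479,137],16)
    if 98<L<104: pick(c,h); arm.reach(lab(CAS,CY,-52-110,0,120),R(CY)); inhand(16)
E
```

```text
in hit False left to go 0.1 [ 1.  -0.  -1.1]
grip 25.0 44.2 t 54.7
push hit False finger front vs mouth -3.0 [-5.5  0.6  3.1] 58.8
look [487.  130.7] 0.066 L,w 100.9 68.6
down hit False [439.7 128.  -29.5]
grip 25.3 45.0 t 65.0
grip 25.2 45.0 t 66.2
in hand: ahead 48.0 left -1.2 dyaw 0.905 L,w 67.7 66.8
grip 25.6 45.0 t 68.4
```

```bash
python3 - <<'E'
from h import *
insert(CAS,CY,-52,72,2.5,-12.5,None)
e=np.array(arm.sense()["eef_pos"]); left=np.linalg.norm(lab(CAS,CY,-64.5,0,0)[:2]-e[:2])
if left<6:
    push(CAS,CY,-52,72,3,-11)
    p=np.array(arm.sense()["eef_pos"]); arm.movel(p-40*np.array([np.cos(CY),np.sin(CY),0])); arm.movel(lab(CAS,CY,-52-140,0,170))
    arm.wait(.2); im=save("wrist","casdone"); a=proj("wrist",lab(CAS,CY,-55,0,80)); print(a)
    B=np.array([628,192,173.]); lookfrom(B,330); im2=save("wrist","wb"); P=blob("wrist",im2,B,173,120)
    print("box",cv2.minAreaRect(P.astype(np.float32)),T())
    save("top","t3")
    cv=np.zeros((600,800,3),np.uint8); cv[:300,:640]=im[:300]; cv[300:,:640]=im2[:300]; cv2.imwrite("pics/v2.png",cv)
E
```

```text
in hit False left to go 0.5 [-0.1 -0.  -0.6]
grip 26.0 45.0 t 70.9
push hit False finger front vs mouth -2.9 [-6.1  1.   4.7] 75.0
[318.12722431  19.72670479]
box ((645.6448364257812, 201.07009887695312), (112.58848571777344, 134.70997619628906), 83.82933044433594) 79.5
```

View pics/v2.png

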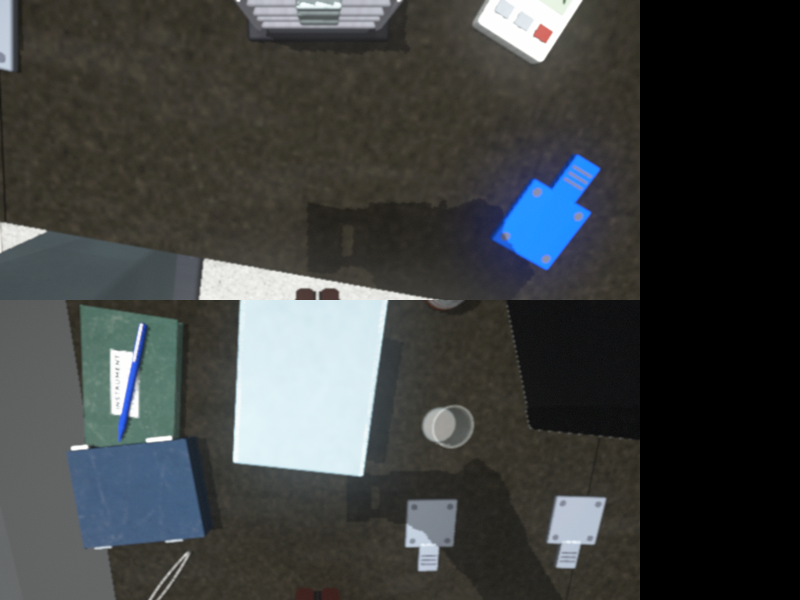

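```bash
cat >> h.py <<'E'
BOX=np.array([648.2,200.8]); BY=-0.1077
E
sed -i 's/blob("wrist",im,X,t))/blob("wrist",im,X,t,85))/' h.py
python3 - <<'E'
from h import *
c,h,L,wd=look([478,43],8)
if 96<L<102 and wd<68:
    pick(c,h); arm.reach(lab(BOX,BY,-70-120,0,160),R(BY)); inhand(8)
E
```

```text
look [484.7  43.2] 0.01 L,w 99.4 65.6
down hit False [437.4  42.8 -29.5]
grip 24.8 45.0 t 83.3
grip 25.0 45.0 t 84.5
in hand: ahead 35.4 left 0.5 dyaw 0.002 L,w 123.3 63.1
grip 25.2 45.0 t 85.5
```

```bash
python3 - <<'E'
from h import *
insert(BOX,BY,-70,115,3,-13,None)
im=save("wrist","wb2"); save("side","s_b2")
a=cv2.resize(cv2.imread("pics/s_b2.png")[220:350,90:230],(420,390),interpolation=2); b=cv2.resize(im[:420,150:490],(316,390))
cv2.imwrite("pics/v3.png",np.hstack([a,b]))
E
```

```text
in hit False left to go 0.3 [-0.  -0.6 -1.9]
grip 25.3 45.0 t 87.9
```

View pics/v3.png

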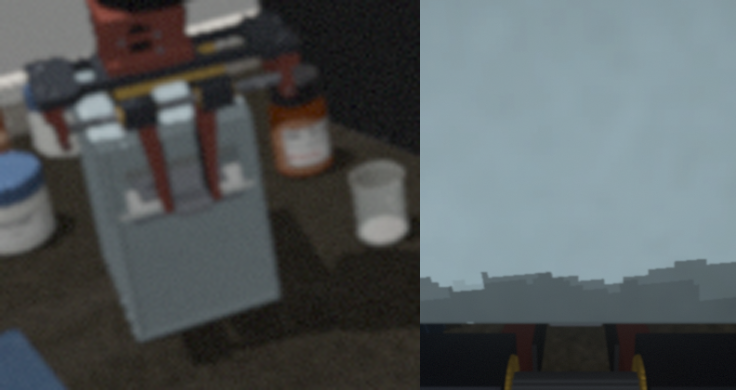

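```bash
python3 - <<'E'
from h import *
p=np.array(arm.sense()["eef_pos"]); arm.movel(p-[0,0,2.3],max_speed=20,max_force=6)
push(BOX,BY,-70,115,2,-6)
p=np.array(arm.sense()["eef_pos"]); u=np.array([np.cos(BY),np.sin(BY),0]); arm.movel(p-70*u); arm.wait(.5)
save("side","s_b3"); 
for l in("plate_a","flap"): print(l,[(round(r["p"],2),w("side",r["point"]).round().tolist()) for r in arm.recognise("side",l)])
a=cv2.imread("pics/s_b3.png")[220:350,90:230].astype(int); b=cv2.imread("pics/side0.png")[220:350,90:230].astype(int)
o=proj("side",lab(BOX,BY,-70,0,133)); o=o.round().astype(int); print(o, T())
for n in("s_b3","side0"): print(cv2.imread(f"pics/{n}.png")[o[1]-10:o[1]+18:2,o[0]-20:o[0]+21:5].mean(2).round().astype(int).tolist())
E
```

```text
push hit True finger front vs mouth -1.5 [ 0.5 -1.   0.3] 92.1
plate_a [(0.66, [412.0, -637.0, 10.0]), (0.56, [476.0, -141.0, 8.0])]
flap [(0.73, [587.0, 230.0, 131.0])]
[151 280] 93.4
[[92, 90, 78, 43, 28, 39, 31, 28, 55], [90, 99, 113, 32, 27, 38, 32, 43, 70], [100, 107, 86, 35, 29, 31, 36, 84, 90], [90, 73, 86, 33, 34, 42, 44, 92, 95], [77, 94, 98, 60, 47, 44, 48, 99, 98], [95, 99, 96, 96, 50, 46, 47, 132, 114], [90, 98, 97, 99, 62, 44, 46, 130, 107], [94, 96, 100, 107, 87, 45, 44, 95, 89], [94, 101, 120, 133, 106, 45, 48, 80, 88], [93, 129, 142, 123, 99, 48, 47, 84, 89], [90, 132, 118, 88, 85, 47, 39, 89, 92], [111, 103, 89, 84, 88, 46, 37, 86, 90], [93, 81, 89, 88, 89, 49, 36, 85, 90], [85, 90, 87, 91, 89, 49, 34, 78, 91]]
[[91, 91, 87, 89, 88, 93, 95, 93, 91], [88, 88, 88, 91, 97, 96, 97, 94, 90], [89, 88, 92, 100, 99, 94, 97, 95, 90], [92, 97, 100, 98, 98, 96, 95, 97, 94], [92, 100, 98, 97, 96, 97, 98, 101, 99], [92, 99, 98, 97, 97, 98, 108, 136, 114], [89, 97, 96, 98, 103, 121, 137, 135, 107], [94, 97, 98, 108, 122, 137, 123, 98, 89], [94, 102, 119, 132, 122, 113, 82, 83, 88], [92, 127, 142, 122, 103, 84, 84, 88, 91], [94, 131, 119, 88, 84, 86, 89, 90, 91], [109, 102, 87, 84, 89, 88, 90, 91, 89], [93, 85, 87, 90, 90, 86, 91, 89, 90], [85, 89, 90, 88, 90, 88, 87, 89, 87]]
```

```bash
cat >> h.py <<'E'
def flapcheck(n):
    save("side",n); o=proj("side",lab(BOX,BY,-70,0,133)).round().astype(int)
    d=[cv2.imread(f"pics/{k}.png")[o[1]-22:o[1]+30,o[0]-40:o[0]+36].astype(int) for k in(n,"side0")]
    e=np.abs(cv2.GaussianBlur((d[0]-d[1]).astype(np.float32),(3,3),0)).mean(2); print("diff max, mean",e.max(),e.mean(),"n>25",(e>25).sum())
E
python3 - <<'E'
from h import *
p=np.array(arm.sense()["eef_pos"]); arm.movel(p+[0,0,60]); c,h,L,wd=look([482,-142],8)
flapcheck("s_b4"); print(T())
if 96<L<102 and wd<68: 
    pick(c,h)
E
```

```text
look [ 488.8 -146. ] -0.03 L,w 99.2 65.3
diff max, mean 5.0625 2.9179688 n>25 0
95.6
down hit False [ 441.4 -144.9  -29.5]
grip 24.7 45.0 t 98.1
grip 25.3 45.0 t 99.3
```

```bash
python3 - <<'E'
from h import *
arm.reach(lab(BOX,BY,-190,0,160),R(BY)); inhand(8)
insert(BOX,BY,-70,115,3,-13,None)
p=np.array(arm.sense()["eef_pos"]); left=np.linalg.norm(lab(BOX,BY,-83,0,0)[:2]-p[:2])
if left<5 and arm.sense()["grip_width"]>23:
    arm.movel(p-[0,0,2.3],max_speed=20,max_force=6)
    push(BOX,BY,-70,115,2,-6)
    p=np.array(arm.sense()["eef_pos"]); u=np.array([np.cos(BY),np.sin(BY),0]); arm.movel(p-70*u); p=np.array(arm.sense()["eef_pos"]); arm.movel(p+[0,0,60])
    arm.reach([400,-150,250],R(0)); arm.wait(.5); flapcheck("s_b5")
    a=cv2.resize(cv2.imread("pics/s_b5.png")[190:420,100:440],(800,541),interpolation=2); cv2.imwrite("pics/fin.png",a); print(T())
E
```

```text
in hand: ahead 35.2 left 0.4 dyaw 0.002 L,w 122.8 63.1
grip 25.4 45.0 t 100.9
in hit False left to go 0.3 [ 0.4 -0.4 -1. ]
grip 25.4 45.0 t 103.3
push hit True finger front vs mouth -1.5 [-0.5 -0.5 -0.9] 107.4
diff max, mean 10.541667 6.681506 n>25 0
110.6
```

```bash
python3 - <<'E'
from h import *
arm.reach(lab(CAS,CY,-52-170,0,230),R(CY)); arm.wait(.3); im=save("wrist","wfin")
o=proj("wrist",lab(CAS,CY,-55,0,70)).astype(int); b=im[max(0,o[1]-60):o[1]+60,o[0]-90:o[0]+90]; b=cv2.resize(b,None,fx=2,fy=2,interpolation=2)
a=cv2.imread("pics/s_b5.png")[190:420,100:440]; a=cv2.resize(a,None,fx=1.25,fy=1.25,interpolation=2)
cv=np.zeros((300,800,3),np.uint8); cv[:a.shape[0],:a.shape[1]]=a; cv[:b.shape[0],430:430+b.shape[1]]=b; cv2.imwrite("pics/fin2.png",cv)
for l in("plate_a","thin_a","thick_a","beaker"): print(l,[(round(r["p"],2),w("side",r["point"]).round().tolist()) for r in arm.recognise("side",l)])
E
```

```text
plate_a [(0.66, [586.0, 212.0, 127.0])]
thin_a []
thick_a [(0.38, [555.0, -368.0, 70.0]), (0.34, [586.0, 212.0, 126.0])]
beaker [(0.56, [593.0, 49.0, 44.0]), (0.55, [558.0, -375.0, 73.0])]
```

View pics/fin2.png

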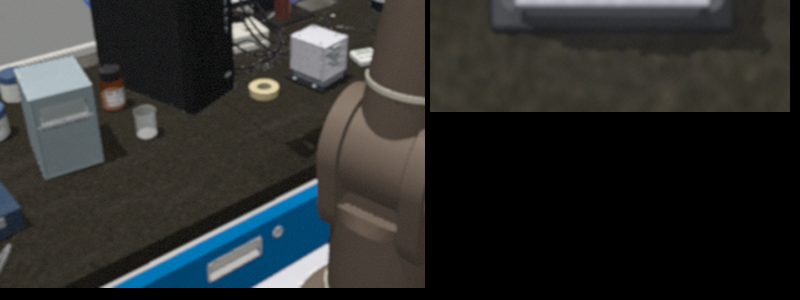

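```bash
python3 - <<'E'
from h import *
flapcheck("s_b6"); o=proj("side",lab(BOX,BY,-70,0,133)).round().astype(int)
g=lambda n:cv2.GaussianBlur(cv2.imread(f"pics/{n}.png"),(5,5),0).mean(2)[o[1]-24:o[1]+40:5,o[0]-45:o[0]+40:7].round().astype(int)
for n in("s_b4","s_b6"): print((g(n)-g("side0")).tolist())
print([(round(r["p"],2),w("side",r["point"]).round().tolist()) for l in("flap","plate_a") for r in arm.recognise("side",l)],T())
E
```

```text
diff max, mean 4.9166665 1.0368643 n>25 0
[[3, 3, 5, 4, 5, 5, 4, 4, 4, 4, 2, 0, 0], [4, 4, 4, 4, 5, 4, 5, 4, 5, 2, 1, 1, 2], [3, 4, 3, 5, 4, 3, 4, 3, 3, 2, 2, 3, 3], [2, 3, 3, 3, 4, 3, 3, 3, 3, 3, 3, 2, 3], [1, 2, 3, 3, 4, 3, 3, 2, 3, 3, 2, 2, 3], [1, 2, 3, 3, 3, 3, 4, 4, 4, 4, 2, 2, 2], [3, 2, 2, 3, 2, 4, 4, 3, 2, 3, 2, 3, 2], [3, 2, 3, 3, 3, 2, 2, 4, 2, 4, 3, 2, 3], [3, 0, 0, 3, 3, 3, 3, 4, 2, 2, 3, 2, 1], [1, 1, 2, 3, 3, 2, 3, 3, 2, 3, 3, 3, 2], [1, 1, 3, 3, 2, 3, 3, 3, 3, 3, 3, 2, 1], [2, 2, 1, 3, 3, 3, 3, 3, 3, 3, 3, 3, 3], [2, 2, 2, 1, 2, 3, 3, 3, 4, 3, 3, 2, 0]]
[[0, 1, 2, 1, 2, 2, 1, 1, 1, 1, 1, -1, 0], [1, 1, 1, 1, 2, 1, 1, 1, 2, 0, 1, 0, 1], [1, 1, 1, 2, 2, 1, 2, 1, 1, 0, 1, 1, 1], [0, 1, 1, 1, 1, 1, 1, 1, 1, 1, 1, 1, 1], [0, 0, 1, 1, 2, 1, 1, 0, 1, 1, 1, 0, 1], [0, 0, 1, 0, 1, 0, 2, 1, 1, 1, 1, 2, 1], [0, 1, 0, 1, 1, 2, 2, 2, 1, 1, 1, 1, 0], [1, 1, 1, 1, 1, 1, 1, 1, 0, 1, 1, 1, 0], [1, -1, -1, 2, 1, 1, 1, 1, 0, 1, 0, 0, 1], [0, -1, 1, 1, 1, 1, 1, 2, 1, 1, 0, 2, 1], [2, 1, 2, 0, 1, 1, 2, 1, 1, 1, 1, 0, 1], [1, 1, 0, 1, 2, 1, 1, 1, 0, 0, 2, 2, 2], [1, 1, 1, 0, 1, 2, 1, 1, 2, 1, 1, 2, -1]]
[(0.92, [582.0, 210.0, 133.0]), (0.42, [583.0, 215.0, 120.0])] 112.4
```

The flap looks exactly as it did at the start, so it is shut with both plates inside. The beaker is standing and the worktop is clear, so I'm handing in.

```bash
python3 -c "
from station import arm
print(arm.sign_off())"
```

```text
the job is handed in; nothing more can be done
None
```

I handed the job in at about 112 s: the two thin discs are home in slots 2 and 4, the one thick disc that was present is home in slot 3, both plates are in the returns box with the flap shut, and the beaker is standing.

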